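# Cull the faulty bands from a batch on the jeweller's bench

### The arm

A 6-joint arm with a two-finger parallel gripper is mounted at the origin on the work surface. World frame = base frame: x ahead of the robot, y to its left, z up, the work surface at z = 0. Lengths are in m, angles in rad, forces in N, time in s.
With the tool pointing down it reaches from about 0.25 to 0.8 m from the base axis. Payload 8.5 kg.
Tool frame: the origin (TCP) lies between the finger pads; the fingertips stand 17 mm ahead of it and the grasp point (between the pads) lies 2 mm behind it; z points along the fingers, y is the line along which they close (so a half turn about z gives the same grasp; the last joint's range is limited). The gripper opens to 85 mm and grips with 20 to 120 N. Pads are 22 mm wide; open, the fingers measure 114 mm over their backs; the gripper's body (76 mm by 85 mm) begins 54 mm behind the grasp point. The pads swing forward as they close: fully open they stand 13 mm farther back than shut.
Start: joints at [-1.124, 0.238, -0.013, 1.319, 0, 1.571], TCP at [0.227, -0.473, 0.215] pointing down, gripper open.
Joint ranges: [-2.66, 2.66], [-1.03, 1.9], [-1.14, 1.46], [-1.82, 2.27], [-1.45, 1.34], [-3.14, 3.14]. Speed limits (rad/s): [2.22, 2.22, 2.79, 3.14, 3.14, 3.14].

### API

Orientations are given as a unit quaternion [w, x, y, z].
In Python, from rig import read_state, camera, arm gives the robot as it stands.
- The arm moves only by the tool jog_arm, never from a script. Its argument "motion" is a list that holds one entry, the list of rows, each a list of 7 numbers: the shift along the world's x, y, z in mm, then the turn, a rotation vector about the world's x, y, z in degrees, then the opening, from 0 (shut) to 1 (fully open). A call has exactly 10 rows; each row is the pose to reach, as a shift and turn from the pose commanded when the call began; what a row does not reach only later rows make up. A row lasts 1/8 s, in which the tool goes at most 62.5 mm and 10.7 degrees, less where a joint would pass 70% of its speed; a pose out of reach is approached as far as the arm can. A call with a gripper value outside its range is refused whole. The fingers move at their own pace and stop on an object; "grip_force" is the grip in N (left out, the last holds). Time passes only in rows, so rows that repeat a pose let the fingers close, or fill a call up. It gives the time, the measured TCP pose, the force, the opening and the grip force at its end, in the units of the state.
- read_state(): the state, without advancing time (a new reading comes with each control period).
- camera(name): name is "scene" or "top"; returns a dict with "image" (384x512x3 uint8, red, green, blue), "fx", "fy", "cx", "cy" (pixels), "rvec" (rotation vector, rad) and "tvec" (3), from world to camera coordinates, as OpenCV has them. Camera axes: x right, y down, z forward; pixel columns grow to the right and rows downward; lengths in m; the calibration is good to about 2 mm. A picture is of the moment at which its call begins. There is no depth.
- arm.finish_job(): hands the job in; it is judged then, once.
The state is a dict: "t": time; "q": joint angles; "joint_vel": joint speeds; "joint_torque": joint torques, N m; "ee_pos": TCP position; "ee_rot": TCP orientation; "force": force on the tool from outside, world axes, zero at the start; "moment": the same for the moment, N m; "width": finger opening in m; "gripper_force": force on a finger pad.
Only numpy, scipy, OpenCV 4.12 (cv2) and the standard library are available. Lean on these libraries where they do the work, as an engineer would, in place of code of your own. Each camera call takes 0.05 s, during which the arm holds its last target. There are 200 camera calls.

### The job

Check the batch of brass bands lying on the grey board and cull the three faulty ones: put the band whose ring is split open into the small metal scrap tray, and thread the two of wrong height onto the rework post, first the too-tall one, fully home on the wooden base, then the too-short one down onto it. Leave the four sound bands and everything else on the bench where they are.

Things in the scene. Friction and masses are not known exactly. Their poses are not given: they have to be found in the camera images.
- board: fixed grey felt-covered sorting board, 290 x 290, 8 thick; origin at the centre of its underside, z up (its top is 8 above the origin). On it stand nine small things in a loose 3 x 3 grid parallel to its x and y, about 88 apart (80 at least): seven brass bands (four sound, three faulty), a vial and a steel block; which is where varies
- band_1: sound brass band like the other three: closed round ring, 46 outside diameter, 40 bore (3 wall), 20 high, lying flat (axis upright) on the board; origin at the centre of its underside, z up its axis; one of four, to be left where it is
- band_2: sound brass band like the other three: closed round ring, 46 outside diameter, 40 bore (3 wall), 20 high, lying flat (axis upright) on the board; origin at the centre of its underside, z up its axis; one of four, to be left where it is
- band_3: sound brass band like the other three: closed round ring, 46 outside diameter, 40 bore (3 wall), 20 high, lying flat (axis upright) on the board; origin at the centre of its underside, z up its axis; one of four, to be left where it is
- band_4: sound brass band like the other three: closed round ring, 46 outside diameter, 40 bore (3 wall), 20 high, lying flat (axis upright) on the board; origin at the centre of its underside, z up its axis; one of four, to be left where it is
- tall_band: faulty brass band, too tall: closed round ring, 46 outside diameter, 40 bore, 32 high, lying flat on the board (axis upright); origin at the centre of its underside, z up its axis
- short_band: faulty brass band, too short: closed round ring, 46 outside diameter, 40 bore, 10 high, lying flat on the board (axis upright); origin at the centre of its underside, z up its axis
- split_band: faulty brass band, split open: C-shaped ring, 46 outside diameter, 3 wall, 20 high like the sound ones, with a gap of about 21 in its wall on its own +x side, lying flat on the board; origin on its axis at the underside, z up its axis
- post: fixed rework post: upright steel post 32 diameter on a round wooden base 100 diameter, 15 thick; origin at the centre of the base's underside, z up. The post stands on the base's centre, from 15 to 76 above the origin, its top 10 tapering to 18 diameter
- scrap_tray: fixed open square bare-metal scrap tray, 130 x 130, 30 high, walls and floor 5 thick (inside 120 x 120); origin at the centre of its underside, x and y along its sides
- scrap_tray_in (a point): centre of the scrap tray's inner floor, 5 above the bench; axes as the tray's
- vial: small glass vial with black cap, 32 diameter, 45 high, standing on the board among the bands; origin at the centre of its underside; a bystander
- dapping_block: steel dapping cube with hollows in its top, 36 on each side, standing on the board among the bands; origin at the centre of its underside; a bystander
- hammer: hammer, about 240 long, lying on the bench beyond the left of the board; origin on its underside; a bystander
- brush: hand brush, 180 long, lying beyond the board; origin on its underside; a bystander
- mandrel: tapered steel ring mandrel with dark wooden handle, 260 long, 26 thick, lying on the bench beyond the right of the board; origin on its underside; a bystander
- jar: glass jar with blue cap, 60 diameter, 70 high, standing at the left of the bench; origin at the centre of its underside; a bystander
Things that resemble listed ones, but are neither listed nor needed, are in the scene too. What is meant by the scrap_tray is not red, and is the larger of those in its own colour. Leave any red look-alike of the band_4 alone.

How it is judged:
By the outcome, as a careful person would: the job done as asked, in the order asked, and still so for the second after the job is handed in, with the robot touching nothing.
It also fails if it takes over 58 s, if anything falls off the work surface, if the arm or the gripper's body presses on something with over 40 N, if the wrist force passes 120 N, or if a joint passes its speed limit or range.

## Working session

There is one attempt and no reset: what is moved stays moved. The work goes in short steps, Python scripts to look and compute and a tool call to move; the robot and the scene stay as the last step left them, time stands still between calls to the robot, and variables do not carry over. Pictures are saved under pics/ and viewed, at most 10 in all, crops included, and the job is handed in when it is done.

Besides the shell and the picture viewer there is one more tool, called after "Emit:" by a JSON object that holds its "fn" and its "kwargs". jog_arm: Moves the arm, as the interface text tells. Its arguments: {"type":"object","properties":{"motion":{"type":"array"},"grip_force":{"type":"number"}},"required":["motion"]}

```bash
mkdir -p pics; ls; python3 - <<'E'
from rig import read_state,camera
import cv2,numpy as np,pickle
d={}
for n in("scene","top"):
    c=camera(n);d[n]=c
    cv2.imwrite(f"pics/{n}0.png",cv2.resize(c["image"][:,:,::-1],(800,600),interpolation=cv2.INTER_CUBIC))
    R=cv2.Rodrigues(np.array(c["rvec"]))[0];print(n,c["fx"],c["fy"],c["cx"],c["cy"],(-R.T@np.array(c["tvec"]).ravel()).round(3),R.round(2).tolist())
pickle.dump(d,open("cams.pkl","wb"))
print(read_state())
E
```

```text
pics
scene 494.1886488692671 494.1886488692671 256.01034081008936 192.4559776880296 [ 1.402 -0.249  1.034] [[0.34, 0.94, 0.02], [0.69, -0.24, -0.68], [-0.64, 0.25, -0.73]]
top 447.1546512994025 447.1546512994025 251.60658720067138 190.02827812987996 [0.426 0.064 1.352] [[0.01, -1.0, 0.0], [-1.0, -0.01, -0.09], [0.09, 0.0, -1.0]]
{'t': 0.1, 'q': array([-1.12398951e+00,  2.38734322e-01, -1.41558286e-02,  1.31918627e+00,
        3.77448165e-05,  1.57083421e+00]), 'joint_vel': array([ 0.00081419, -0.00256566,  0.00046132, -0.00195024,  0.00135574,
       -0.00106796]), 'joint_torque': array([ 8.01066617e-04, -5.39720607e+01,  3.46999741e+01,  1.34356075e-02,
        6.61874719e-05, -2.52716120e-06]), 'ee_pos': array([ 0.22669261, -0.47311268,  0.21454032]), 'ee_rot': array([-6.28317952e-04,  9.75153073e-01,  2.21531204e-01, -1.23410251e-04]), 'force': array([-0.21780857,  0.35214782, -0.58406173]), 'moment': array([-0.03115152, -0.01166281, -0.02801161]), 'gripper_force': 0.0, 'width': 0.08563627922245766}
```

View pics/scene0.png

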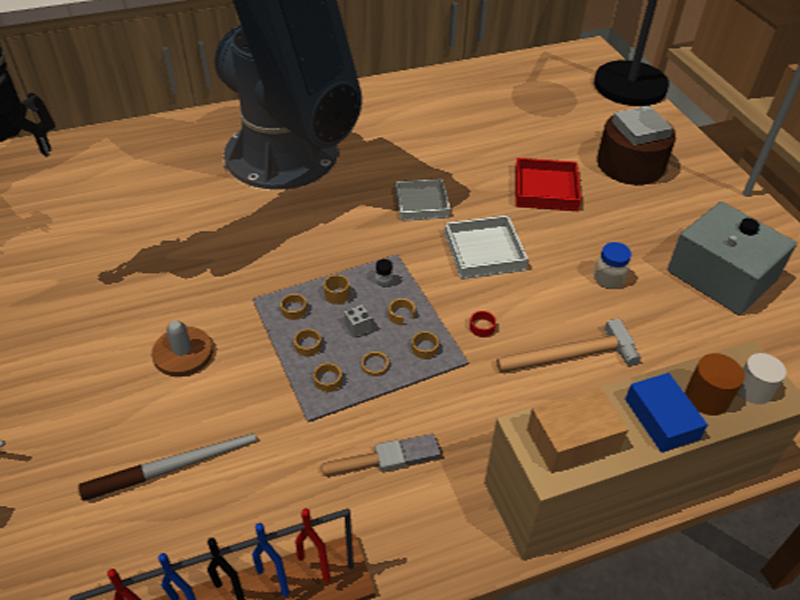

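View pics/top0.png

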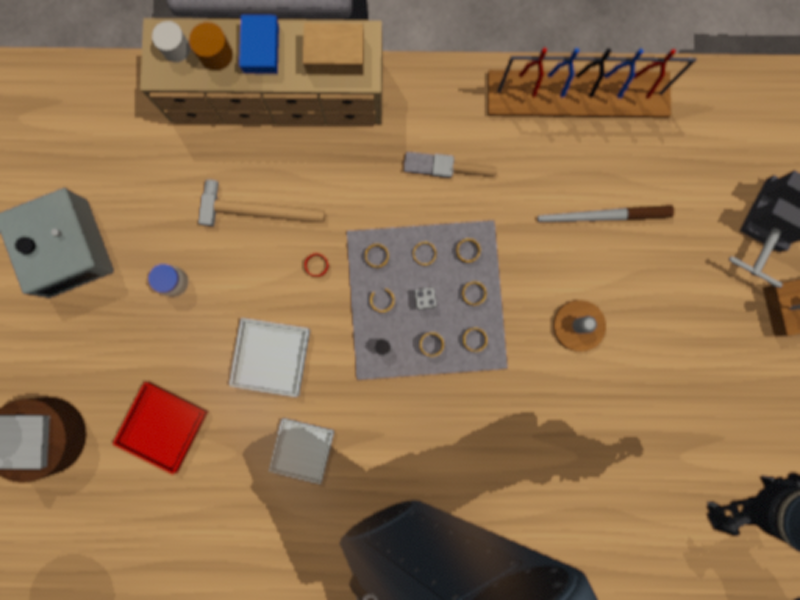

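The scene view shows the tall band at (337,288), the short one at (375,363) and the split one at (402,311), with its gap at the lower left. In the top view they are at (431,343), (424,253) and (382,300). The scrap tray is the larger metal one, at top (269,357), and the post is at top (580,326). Next I measure them.

```bash
cat > m.py <<'E'
import cv2,numpy as np,pickle
from scipy.optimize import minimize,least_squares
K=lambda c:np.array([[c["fx"],0,c["cx"]],[0,c["fy"],c["cy"]],[0,0,1.]])
def proj(c,P): return cv2.projectPoints(np.asarray(P,float).reshape(-1,3),np.array(c["rvec"],float),np.array(c["tvec"],float),K(c),None)[0][:,0]
def tri(cs,uv):
    Ps=[K(c)@np.c_[cv2.Rodrigues(np.array(c["rvec"]))[0],np.array(c["tvec"]).reshape(3,1)] for c in cs]
    X=cv2.triangulatePoints(*Ps,*[np.array(u,float).reshape(2,1) for u in uv]).ravel();X=X[:3]/X[3]
    return X,[np.hypot(*(proj(c,X)[0]-u)).round(2) for c,u in zip(cs,uv)]
S=8
def hullmask(c,uv,r=20,thr=75):
    """convex hull of brass pixels near uv, 8x upsampled crop"""
    u,v=np.round(uv).astype(int);im=c["image"][v-r:v+r,u-r:u+r]
    im=cv2.resize(im,None,fx=S,fy=S,interpolation=cv2.INTER_CUBIC).astype(int)
    m=((im[...,0]-im[...,2])>30).astype(np.uint8)
    n,l,st,ce=cv2.connectedComponentsWithStats(m)
    if n<2: return None
    k=[i for i in range(1,n) if st[i,4]>250 and np.hypot(*(ce[i]-r*S))<14*S]
    pts=np.argwhere(np.isin(l,k))[:,::-1].astype(np.int32)
    h=cv2.convexHull(pts);o=np.zeros(m.shape,np.uint8);cv2.fillPoly(o,[h],1)
    return o,(u-r,v-r),m
a=np.linspace(0,2*np.pi,60)
def model(c,p,off,shape,R=.023):
    x,y,z0,h=p
    P=np.r_[np.c_[x+R*np.cos(a),y+R*np.sin(a),a*0+z0],np.c_[x+R*np.cos(a),y+R*np.sin(a),a*0+z0+h]]
    q=((proj(c,P)-off+.5)*S-.5)
    o=np.zeros(shape,np.uint8);cv2.fillPoly(o,[cv2.convexHull(q.astype(np.float32)).round().astype(np.int32)],1);return o
def fit(cs,uvs):
    H=[hullmask(c,u) for c,u in zip(cs,uvs)]
    X=tri(cs,uvs)[0]
    f=lambda p:sum((model(c,p,h[1],h[0].shape)!=h[0]).sum() for c,h in zip(cs,H))
    best=None
    for h0 in(.01,.02,.032):
        p0=np.array([X[0],X[1],.008,h0]);sx=np.vstack([p0]+[p0+.006*e for e in np.eye(4)])
        r=minimize(f,p0,method="Nelder-Mead",options=dict(initial_simplex=sx,maxiter=500,xatol=1e-5,fatol=2))
        if best is None or r.fun<best.fun: best=r
    return best.x,best.fun/sum(h[0].sum() for h in H),H
E
python3 - <<'E'
from m import *
d=pickle.load(open("cams.pkl","rb"));cs=[d["scene"],d["top"]]
f=1/1.5625
B=dict(tall=((337,288),(431,343)),short=((375,363),(424,253)),split=((402,311),(382,300)),s1=((293,306),(475,339)),s2=((308,342),(474,293)),s3=((328,377),(468,250)),s4=((425,345),(376,256)))
tiles=[]
for n,(u,v) in B.items():
    x,e,H=fit(cs,[np.array(u)*f,np.array(v)*f]);print(n,(x*1000).round(1),round(e,3))
    if n in("tall","short","split"):
        for c,h in zip(cs,H):
            o=h[1];im=cv2.resize(c["image"][o[1]:o[1]+40,o[0]:o[0]+40],None,fx=S,fy=S,interpolation=cv2.INTER_CUBIC).copy()
            mm=model(c,x,o,h[0].shape);cn,_=cv2.findContours(mm,0,1);cv2.drawContours(im,cn,-1,(0,255,0),1);tiles.append(cv2.resize(im,(260,260)))
# post & tray crops
for c,u,r in((cs[0],(180,345),28),(cs[1],(580,326),28),(cs[0],(486,246),32),(cs[1],(269,357),32)):
    u=np.round(np.array(u)*f).astype(int);print("crop origin",u-r,"scale",260/(2*r));tiles.append(cv2.resize(c["image"][u[1]-r:u[1]+r,u[0]-r:u[0]+r],(260,260),interpolation=cv2.INTER_CUBIC))
tiles+= [tiles[0]*0]*2
W=np.vstack([np.hstack(tiles[i:i+4]) for i in(0,4,8)])[:, :]
cv2.imwrite("pics/fit.png",cv2.resize(W,(800,600))[:,:,::-1])
E
```

```text
tall [457.7  -6.9   5.2  90.2] 0.397
short [634.3   4.9   6.2  10.6] 0.057
split [541.4  85.6   5.4  22.2] 0.088
s1 [468.2 -92.2   6.2  20.8] 0.057
s2 [557.  -90.8   7.5  19.6] 0.047
s3 [642.7 -79.9  10.4  20.4] 0.64
s4 [641.2  91.1  25.7  18.3] 0.655
crop origin [ 87 193] scale 4.642857142857143
crop origin [343 181] scale 4.642857142857143
crop origin [279 125] scale 4.0625
crop origin [140 196] scale 4.0625
```

View pics/fit.png

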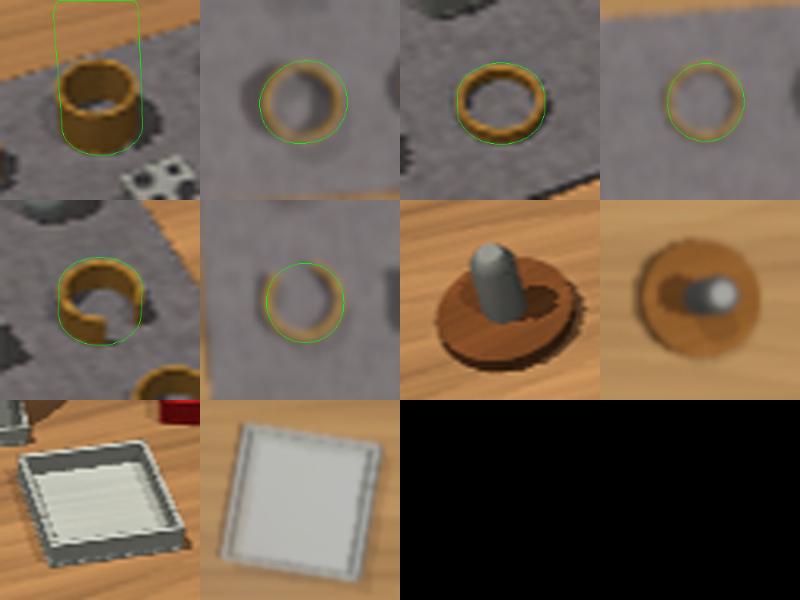

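The fit tiles show that the short and split outlines match. The tall mask picked up wood, so I refit it. The post tip is at scene px (113.0,207.8) and top px (377.2,207.3). The split gap faces lower right in the scene tile.

```bash
sed -i 's/and np.hypot(\*(ce\[i\]-r\*S))<14\*S/and st[i,0]>0 and st[i,1]>0 and st[i,0]+st[i,2]<2*r*S and st[i,1]+st[i,3]<2*r*S and np.hypot(*(ce[i]-r*S))<14*S/' m.py
python3 - <<'E'
from m import *
d=pickle.load(open("cams.pkl","rb"));cs=[d["scene"],d["top"]];f=1/1.5625
B=dict(tall=((337,288),(431,343)),short=((375,363),(424,253)),split=((402,311),(382,300)),s3=((328,377),(468,250)),s4=((425,345),(376,256)))
for n,(u,v) in B.items():
    x,e,H=fit(cs,[np.array(u)*f,np.array(v)*f]);print(n,(x*1000).round(1),round(e,3))
    if n=="split":
        for c in cs:
            for z in(.028,.018):
                P=[[x[0]+.0215*np.cos(t),x[1]+.0215*np.sin(t),z] for t in np.radians(range(0,360,15))]
                q=proj(c,P).astype(np.float32);s=cv2.remap(c["image"],q[:,:1],q[:,1:],cv2.INTER_LINEAR)[:,0].astype(int);print(z,(s[:,0]-s[:,2]).tolist())
print("tip",tri(cs,[(113.0,207.8),(377.2,207.3)]))
print("basetop",tri(cs,[(117,223.2),(371,208.6)]))
sc=[(20,59),(141,41),(186,131),(50,150)];tp=[(181,180),(160,44)[::1],(22,157),(44,24)]
sc=np.array(sc)/3.125+[279,125]
tp=np.array([(44,24),(181,44),(160,180),(22,157)])/3.125+[140,196]
# match corners by best cyclic order
import itertools
b=min((sum(sum(tri(cs,[s,t])[1]) for s,t in zip(sc,[tp[j] for j in p])),p) for p in itertools.permutations(range(4)))
X=[tri(cs,[s,tp[j]])[0] for s,j in zip(sc,b[1])];print(b[0],np.round(X,4).tolist(),np.mean(X,0).round(4))
E
```

```text
Traceback (most recent call last):
  File "m.py", line 28, in fit
    H=[hullmask(c,u) for c,u in zip(cs,uvs)]
       ~~~~~~~~^^^^^
  File "m.py", line 19, in hullmask
    h=cv2.convexHull(pts);o=np.zeros(m.shape,np.uint8);cv2.fillPoly(o,[h],1)
                                                       ~~~~~~~~~~~~^^^^^^^^^
cv2.error: OpenCV(4.12.0) /io/opencv/modules/imgproc/src/drawing.cpp:2426: error: (-215:Assertion failed) p.checkVector(2, CV_32S) > 0 in function 'fillPoly'
```

```bash
python3 - <<'E'
s=open("m.py").read()
s=s.replace("    n,l,st,ce=","    cv2.circle(mk:=np.zeros_like(m),(r*S,r*S),13*S,1,-1);m*=mk\n    n,l,st,ce=")
open("m.py","w").write(s)
E
cat > run.py <<'E'
from m import *
import itertools
d=pickle.load(open("cams.pkl","rb"));cs=[d["scene"],d["top"]];f=1/1.5625
B=dict(tall=((337,288),(431,343)),short=((375,363),(424,253)),split=((402,311),(382,300)),s3=((328,377),(468,250)),s4=((425,345),(376,256)))
for n,(u,v) in B.items():
    x,e,H=fit(cs,[np.array(u)*f,np.array(v)*f]);print(n,(x*1000).round(1),round(e,3))
    if n=="split":
        for c in cs:
            for z in(.028,.018):
                P=[[x[0]+.0215*np.cos(t),x[1]+.0215*np.sin(t),z] for t in np.radians(range(0,360,15))]
                q=proj(c,P).astype(np.float32);s=cv2.remap(c["image"],q[:,:1],q[:,1:],cv2.INTER_LINEAR)[:,0].astype(int);print(z,(s[:,0]-s[:,2]).tolist())
print("tip",tri(cs,[(113.0,207.8),(377.2,207.3)]))
print("basetop",tri(cs,[(117,223.2),(371,208.6)]))
sc=np.array([(20,59),(141,41),(186,131),(50,150)])/3.125+[279,125]
tp=np.array([(44,24),(181,44),(160,180),(22,157)])/3.125+[140,196]
b=min((sum(sum(tri(cs,[s,tp[j]])[1]) for s,j in zip(sc,p)),p) for p in itertools.permutations(range(4)))
X=[tri(cs,[s,tp[j]])[0] for s,j in zip(sc,b[1])];print(b[0],np.round(X,4).tolist(),np.mean(X,0).round(4))
E
python3 run.py
```

```text
tall [457.8  -8.8   6.6  49.4] 0.078
short [634.3   4.9   6.2  10.6] 0.057
split [541.4  85.6   5.4  22.2] 0.088
0.028 [5, 4, 20, 87, 102, 85, 95, 88, 62, 68, 43, 37, 51, 24, 44, 71, 71, 90, 86, 100, 66, 35, 65, 37]
0.018 [4, 5, 15, 41, 72, 95, 99, 77, 67, 63, 62, 57, 57, 60, 71, 85, 86, 87, 82, 71, 63, 64, 62, 46]
0.028 [9, 5, 6, 29, 69, 69, 77, 65, 63, 70, 60, 61, 70, 65, 65, 61, 61, 61, 53, 62, 72, 57, 56, 45]
0.018 [10, 5, 6, 31, 63, 66, 72, 62, 63, 67, 53, 63, 60, 60, 55, 55, 58, 60, 54, 60, 75, 61, 60, 44]
s3 [640.4 -79.3   7.   20.7] 0.042
s4 [628.7  97.    7.9  20.2] 0.044
tip (array([ 0.49736095, -0.29351393,  0.07196131]), [np.float64(0.7), np.float64(0.77)])
basetop (array([ 0.49649485, -0.29385486,  0.00870687]), [np.float64(0.28), np.float64(0.3)])
3.5799999999999996 [[0.3586, 0.2441, 0.0209], [0.3775, 0.3702, 0.0251], [0.5042, 0.3561, 0.0206], [0.4862, 0.2244, 0.0207]] [0.4316 0.2987 0.0218]
```

Emit:
{"fn": "jog_arm", "kwargs": {"motion": [[[315,559,-115,0,0,0,0.72],[315,559,-115,0,0,0,0.72],[315,559,-115,0,0,0,0.72],[315,559,-115,0,0,0,0.72],[315,559,-115,0,0,0,0.72],[315,559,-115,0,0,0,0.72],[315,559,-115,0,0,0,0.72],[315,559,-115,0,0,0,0.72],[315,559,-115,0,0,0,0.72],[315,559,-115,0,0,0,0.72]]], "grip_force": 30}}

```text
t: 1.35
ee_pos: [0.5294, 0.0646, 0.1043]
ee_rot: [0.0, 0.975, 0.222, -0.0]
force: [1.3, -1.5, 0.1]
width: 0.0614
gripper_force: 0.0
```

```bash
python3 - <<'E'
from m import *
d=pickle.load(open("cams.pkl","rb"));cs=[d["scene"],d["top"]];f=1/1.5625
uv=[np.array((337,288))*f,np.array((431,343))*f]
H=[hullmask(c,u) for c,u in zip(cs,uv)]
for name,sel in(("top",[1]),("both",[0,1])):
  def g(p):
    t=0
    for i in sel:
        m=model(cs[i],[p[0],p[1],.008,p[2] if len(p)>2 else .032],H[i][1],H[i][0].shape);h=H[i][0].copy()
        if i==0: m=m.copy();m[:int(12*S)]=0;h[:int(12*S)]=0
        t+=(m!=h).sum()
    return t
  p0=np.array([.46,-.008]);r=minimize(g,p0,method="Nelder-Mead",options=dict(initial_simplex=np.vstack([p0,p0+[.006,0],p0+[0,.006]]),xatol=1e-5,fatol=2))
  print(name,r.x*1000,r.fun)
E
```

```text
top [458.65682983  -8.80525208] 1298.0
both [458.17428636  -9.14595599] 3591.0
```

Emit:
{"fn": "jog_arm", "kwargs": {"motion": [[[12,21,-5,0,0,0,0.72],[12,21,-40,0,0,0,0.72],[12,21,-60,0,0,0,0.72],[12,21,-76,0,0,0,0.72],[12,21,-76,0,0,0,0.72],[12,21,-76,0,0,0,0.3],[12,21,-76,0,0,0,0.3],[12,21,-76,0,0,0,0.3],[12,21,-76,0,0,0,0.3],[12,21,-76,0,0,0,0.3]]], "grip_force": 30}}

```text
t: 2.6
ee_pos: [0.5409, 0.0836, 0.0289]
ee_rot: [-0.0, 0.975, 0.222, 0.0]
force: [0.1, 0.4, 0.4]
width: 0.0258
gripper_force: 0.0
```

```bash
python3 - <<'E'
from rig import camera
import cv2,numpy as np
o=[]
for n,(x,y,w) in dict(scene=(160,140,160),top=(200,120,140)).items():
    c=camera(n)["image"][y:y+w,x:x+w];o.append(cv2.resize(c,(400,400),interpolation=cv2.INTER_CUBIC))
cv2.imwrite("pics/a.png",np.hstack(o)[:,:,::-1])
E
```

```text
(no output)
```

View pics/a.png

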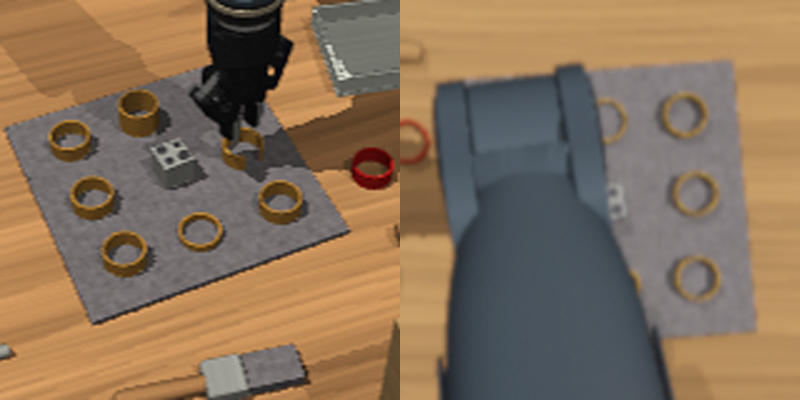

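The picture shows the fingers shut to 26 mm at the split band, with no grip. I need a closer crop to see why.

```bash
python3 - <<'E'
from rig import camera
import cv2,numpy as np
c=camera("scene")["image"][155:225,225:295]
cv2.imwrite("pics/b.png",cv2.resize(c,(600,600),interpolation=cv2.INTER_CUBIC)[:,:,::-1])
E
```

```text
(no output)
```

View pics/b.png

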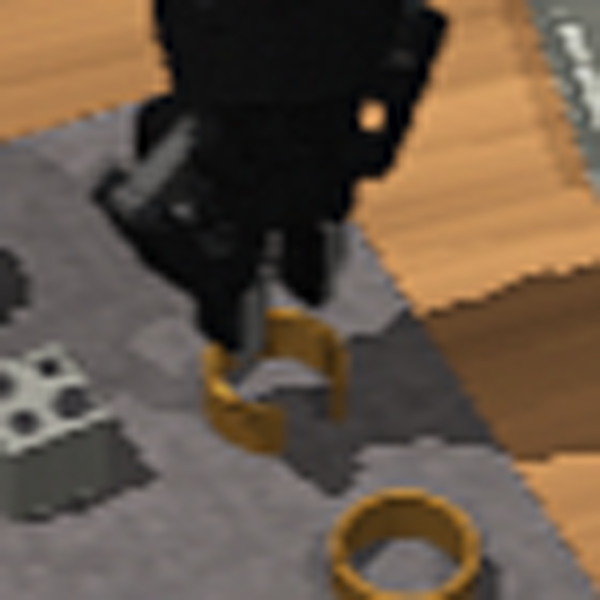

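The split band is upright with its gap at the lower right of the crop. The fingertips, at about crop (225,350) and (318,300), look to be just above or behind its rim. I check the tip height from these pixels and refit the band.

```bash
python3 - <<'E'
from m import *
from rig import read_state,camera
s=read_state();print(s["ee_pos"],s["width"])
c=camera("scene")
e=s["ee_pos"];d=np.array([-.43,.90,0])*.013
for z in(.0,.012,.02,.03,.04):
    P=[[e[0],e[1],z],[e[0]+d[0],e[1]+d[1],z],[e[0]-d[0],e[1]-d[1],z]]
    print(z,((proj(c,P)-[225,155]+.5)*600/70).round(0).tolist())
# fit band from gap-free parts: ring top circle at z=.028 and bottom
for x,y in((.5414,.0856),(.545,.09),(.541,.08)):
    print(x,y,[((proj(c,[[x+.023*np.cos(t),y+.023*np.sin(t),z]])[0]-[225,155]+.5)*600/70).round(0).tolist() for z in(.008,.028) for t in np.radians([14-29,14+29,104,194,284])])
E
```

```text
[0.54083898 0.08357205 0.02881471] 0.025736793133340315
0.0 [[267.0, 413.0], [295.0, 393.0], [239.0, 434.0]]
0.012 [[268.0, 389.0], [295.0, 368.0], [240.0, 409.0]]
0.02 [[268.0, 372.0], [296.0, 351.0], [240.0, 393.0]]
0.03 [[269.0, 351.0], [297.0, 330.0], [240.0, 372.0]]
0.04 [[269.0, 330.0], [298.0, 309.0], [241.0, 351.0]]
0.5414 0.0856 [[280.0, 450.0], [337.0, 421.0], [332.0, 368.0], [235.0, 353.0], [215.0, 425.0], [281.0, 408.0], [339.0, 380.0], [334.0, 327.0], [236.0, 311.0], [216.0, 384.0]]
0.545 0.09 [[297.0, 454.0], [354.0, 426.0], [348.0, 373.0], [251.0, 357.0], [232.0, 430.0], [298.0, 413.0], [356.0, 384.0], [350.0, 331.0], [252.0, 316.0], [232.0, 388.0]]
0.541 0.08 [[263.0, 453.0], [320.0, 425.0], [316.0, 371.0], [218.0, 356.0], [198.0, 429.0], [264.0, 411.0], [322.0, 383.0], [317.0, 330.0], [219.0, 315.0], [199.0, 387.0]]
```

The tips project to about z = 0.04, so they closed above the ring. The band has not moved. I reopen and go lower in steps, watching the force.

Emit:
{"fn": "jog_arm", "kwargs": {"motion": [[[0,2,0,0,0,0,0.72],[0,2,0,0,0,0,0.72],[0,2,0,0,0,0,0.72],[0,2,0,0,0,0,0.72],[0,2,-3,0,0,0,0.72],[0,2,-6,0,0,0,0.72],[0,2,-9,0,0,0,0.72],[0,2,-9,0,0,0,0.72],[0,2,-9,0,0,0,0.72],[0,2,-9,0,0,0,0.72]]]}}

```text
t: 4.05
ee_pos: [0.5409, 0.0856, 0.0199]
ee_rot: [-0.0, 0.975, 0.222, 0.0]
force: [0.3, 0.1, -0.1]
width: 0.0614
gripper_force: 0.0
```

```bash
python3 - <<'E'
from rig import camera,read_state
import cv2,numpy as np
s=read_state();print(s["ee_pos"],s["force"],s["width"])
c=camera("scene")["image"][155:225,225:295]
cv2.imwrite("pics/c.png",cv2.resize(c,(600,600),interpolation=cv2.INTER_CUBIC)[:,:,::-1])
E
```

```text
[0.54090997 0.08555266 0.0198926 ] [ 0.29170144  0.07820529 -0.08309408] 0.06137347488306815
```

View pics/c.png

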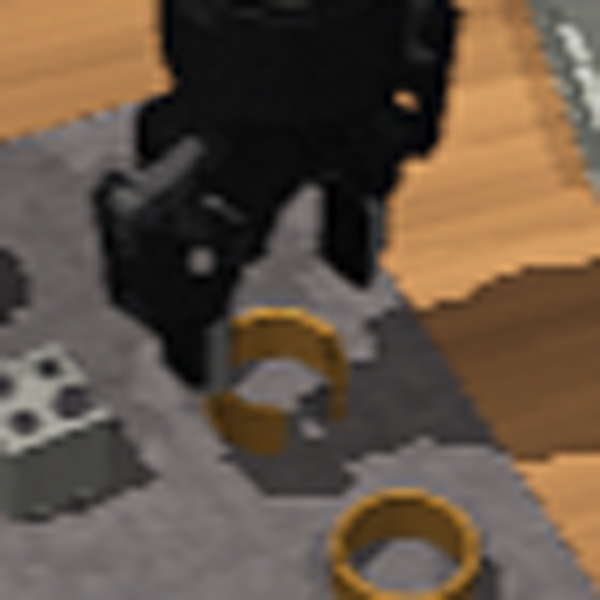

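At 61 mm opening the tips sit at about z = 0.035, or TCP + 15, so the images disagree with the nominal tip offset. I go down further in guarded steps.

Emit:
{"fn": "jog_arm", "kwargs": {"motion": [[[0,0,-3,0,0,0,0.72],[0,0,-6,0,0,0,0.72],[0,0,-9,0,0,0,0.72],[0,0,-11,0,0,0,0.72],[0,0,-11,0,0,0,0.6],[0,0,-11,0,0,0,0.45],[0,0,-11,0,0,0,0.45],[0,0,-11,0,0,0,0.45],[0,0,-11,0,0,0,0.45],[0,0,-11,0,0,0,0.45]]]}}

```text
t: 5.35
ee_pos: [0.5409, 0.0855, 0.0093]
ee_rot: [-0.0, 0.975, 0.222, 0.0]
force: [-3.3, -0.5, 5.4]
width: 0.042
gripper_force: 30.2
```

Emit:
{"fn": "jog_arm", "kwargs": {"motion": [[[0,0,4,0,0,0,0.4],[0,0,10,0,0,0,0.4],[0,0,20,0,0,0,0.4],[0,0,40,0,0,0,0.4],[0,0,70,0,0,0,0.4],[0,0,70,0,0,0,0.4],[0,0,70,0,0,0,0.4],[0,0,70,0,0,0,0.4],[0,0,70,0,0,0,0.4],[0,0,70,0,0,0,0.4]]]}}

```text
t: 6.6
ee_pos: [0.5406, 0.0855, 0.0784]
ee_rot: [-0.0, 0.975, 0.222, -0.0]
force: [0.1, -0.4, -0.1]
width: 0.034
gripper_force: 0.0
```

```bash
python3 - <<'E'
from rig import camera,read_state
import cv2,numpy as np
s=read_state();print(s["ee_pos"],s["force"],s["width"],s["gripper_force"])
c=camera("scene")["image"][145:225,215:295]
cv2.imwrite("pics/d.png",cv2.resize(c,(600,600),interpolation=cv2.INTER_CUBIC)[:,:,::-1])
E
```

```text
[0.5406127  0.08549225 0.07839637] [ 0.05828648 -0.39578661 -0.09407795] 0.03403017859169597 0.0
```

View pics/d.png

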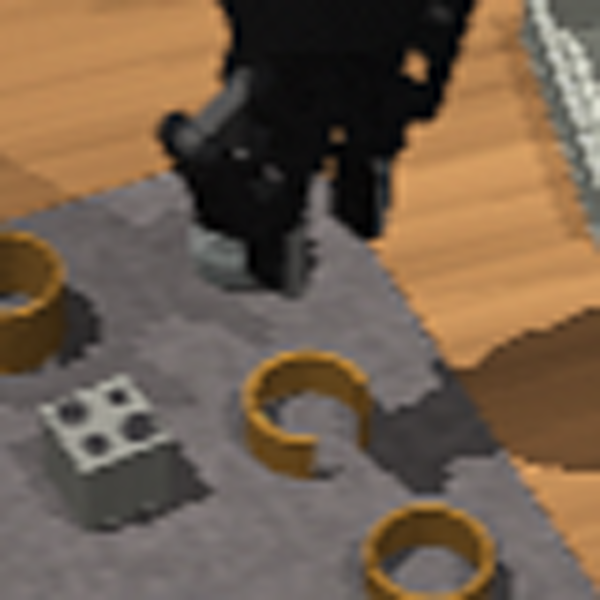

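The grip slipped off the top rim and the band is still on the board. I check numerically whether it shifted.

```bash
cat > so.py <<'E'
from m import *
from rig import camera
d=pickle.load(open("cams.pkl","rb"))
def so(c,x,y,h,z0=.008):
    u=proj(c,[[x,y,z0+h/2]])[0];H=hullmask(c,u)
    p0=np.array([x,y]);r=minimize(lambda p:(model(c,[*p,z0,h],H[1],H[0].shape)!=H[0]).sum(),p0,method="Nelder-Mead",options=dict(initial_simplex=np.vstack([p0,p0+[.006,0],p0+[0,.006]]),xatol=1e-5,fatol=2))
    return (r.x*1000).round(1),round(r.fun/H[0].sum(),3)
def gap(c,x,y,z=.028):
    q=proj(c,[[x+.0215*np.cos(t),y+.0215*np.sin(t),z] for t in np.radians(range(-60,90,10))]).astype(np.float32);s=cv2.remap(c["image"],q[:,:1],q[:,1:],cv2.INTER_LINEAR)[:,0].astype(int);return (s[:,0]-s[:,2]).tolist()
E
python3 - <<'E'
from so import *
n=camera("scene")
for c in(d["scene"],n): 
    r=so(c,.5414,.0856,.02);print(r,gap(c,*r[0]/1000))
E
```

```text
(array([542.4,  84.8]), np.float64(0.071)) [89, 69, 79, 101, 80, 30, 5, 5, 4, 12, 51, 92, 102, 103, 90]
(array([543.6,  81. ]), np.float64(0.067)) [103, 94, 68, 76, 79, 42, 6, 7, 5, 8, 28, 64, 67, 63, 49]
```

Emit:
{"fn": "jog_arm", "kwargs": {"motion": [[[2,-4,0,0,0,0,0.75],[2,-4,0,0,0,0,0.75],[2,-4,-20,0,0,0,0.75],[2,-4,-40,0,0,0,0.75],[2,-4,-58,0,0,0,0.75],[2,-4,-68,0,0,0,0.75],[2,-4,-74,0,0,0,0.75],[2,-4,-78,0,0,0,0.75],[2,-4,-80,0,0,0,0.75],[2,-4,-80,0,0,0,0.75]]]}}

```text
t: 7.95
ee_pos: [0.543, 0.0816, -0.001]
ee_rot: [-0.0, 0.975, 0.222, 0.0]
force: [-0.1, 0.6, -0.6]
width: 0.0643
gripper_force: 0.0
```

```bash
python3 - <<'E'
from rig import camera,read_state
import cv2,numpy as np
s=read_state();print(s["ee_pos"],s["force"],s["width"],s["gripper_force"])
c=camera("scene")["image"][145:225,215:295]
cv2.imwrite("pics/e.png",cv2.resize(c,(600,600),interpolation=cv2.INTER_CUBIC)[:,:,::-1])
E
```

```text
[ 0.54298051  0.08155578 -0.00098092] [-0.11157351  0.55964161 -0.59935521] 0.06434765759237733 0.0
```

View pics/e.png

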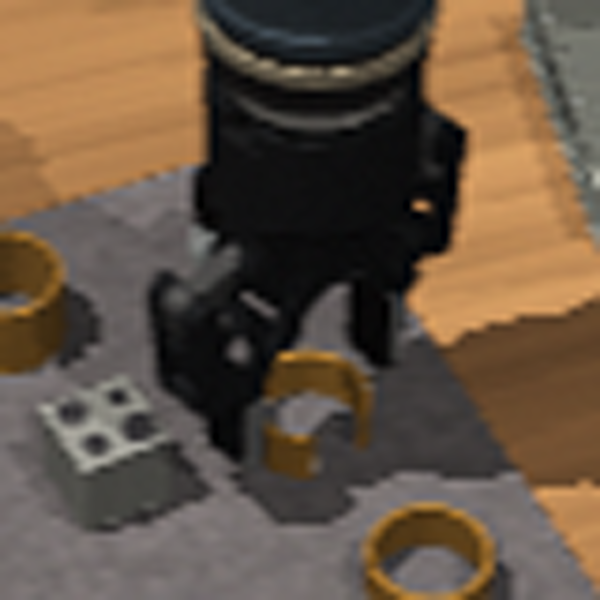

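The fingers now straddle the ring, with the left tip at crop (240,455) near board level. I close, lift and rotate.

Emit:
{"fn": "jog_arm", "kwargs": {"motion": [[[0,0,0,0,0,0,0.4],[0,0,0,0,0,0,0.4],[0,0,0,0,0,0,0.4],[0,0,0,0,0,0,0.4],[0,0,0,0,0,0,0.4],[0,0,5,0,0,0,0.4],[0,0,15,0,0,0,0.4],[0,0,40,0,0,0,0.4],[0,0,70,0,0,0,0.4],[0,0,70,0,0,0,0.4]]]}}

```text
t: 9.25
ee_pos: [0.5446, 0.0818, 0.0715]
ee_rot: [0.0, 0.975, 0.222, 0.002]
force: [0.7, -0.0, -1.1]
width: 0.0445
gripper_force: 30.8
```

Emit:
{"fn": "jog_arm", "kwargs": {"motion": [[[-20,40,20,0,0,10,0.4],[-45,85,20,0,0,20,0.4],[-70,135,20,0,0,30,0.4],[-95,185,20,0,0,40,0.4],[-111,217,20,0,0,50,0.4],[-111,217,20,0,0,50,0.4],[-111,217,-10,0,0,50,0.4],[-111,217,-35,0,0,50,0.4],[-111,217,-55,0,0,50,0.4],[-111,217,-65,0,0,50,0.4]]]}}

```text
t: 10.5
ee_pos: [0.4315, 0.2971, 0.0025]
ee_rot: [0.0, 0.791, 0.612, -0.001]
force: [-0.6, 0.2, 0.4]
width: 0.0447
gripper_force: 30.9
```

Emit:
{"fn": "jog_arm", "kwargs": {"motion": [[[0,0,-5,0,0,0,0.4],[0,0,-5,0,0,0,0.4],[0,0,-5,0,0,0,0.65],[0,0,-5,0,0,0,0.72],[0,0,-5,0,0,0,0.72],[0,0,0,0,0,0,0.72],[0,0,20,0,0,0,0.72],[0,0,50,0,0,0,0.72],[0,0,100,0,0,0,0.72],[0,0,100,0,0,0,0.72]]]}}

```text
t: 11.75
ee_pos: [0.4339, 0.3, 0.1077]
ee_rot: [0.0, 0.79, 0.613, 0.003]
force: [0.0, 0.5, 0.6]
width: 0.0614
gripper_force: 0.0
```

Emit:
{"fn": "jog_arm", "kwargs": {"motion": [[[27,-60,0,0,0,0,0.75],[27,-120,0,0,0,0,0.75],[27,-180,0,0,0,0,0.75],[27,-240,0,0,0,0,0.75],[27,-290,0,0,0,0,0.75],[27,-307,0,0,0,0,0.75],[27,-307,-30,0,0,0,0.75],[27,-307,-45,0,0,0,0.75],[27,-307,-45,0,0,0,0.75],[27,-307,-45,0,0,0,0.75]]]}}

```text
t: 13.0
ee_pos: [0.4591, -0.0081, 0.0592]
ee_rot: [0.0, 0.79, 0.613, 0.0]
force: [-0.3, -0.4, 0.6]
width: 0.0644
gripper_force: 0.0
```

```bash
python3 - <<'E'
from so import *
from rig import read_state
import numpy as np
c=camera("scene");s=read_state();print(s["ee_pos"])
print("tray split",proj(c,[[.4316,.2987,.015]]).round(0))
t=c["image"][int(157-35):157+35,279:279+70]
t=c["image"][120:190,275:345];m=((t[...,0].astype(int)-t[...,2])>30)
cv2.imwrite("pics/f.png",np.hstack([cv2.resize(x,(400,400),interpolation=cv2.INTER_CUBIC) for x in(t,c["image"][145:225,180:260])])[:,:,::-1])
E
```

```text
[ 0.45932675 -0.00814452  0.0593906 ]
tray split [[310. 157.]]
```

View pics/f.png

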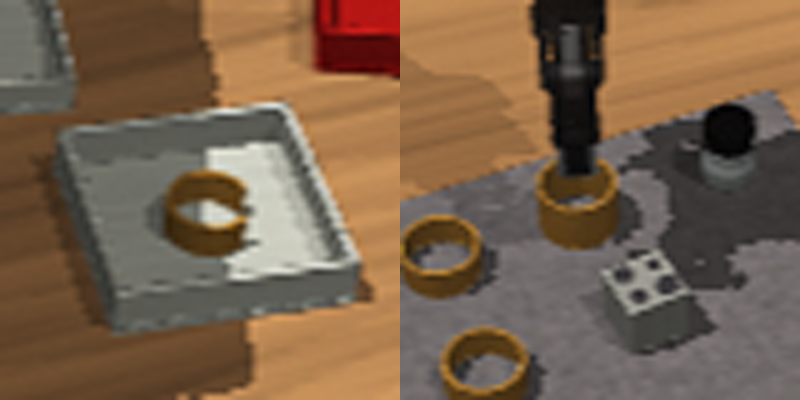

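The split band lies in the tray, and the gripper is above the tall band. Next: grasp it.

Emit:
{"fn": "jog_arm", "kwargs": {"motion": [[[-1,-1,-20,0,0,0,0.75],[-1,-1,-40,0,0,0,0.75],[-1,-1,-54,0,0,0,0.75],[-1,-1,-60,0,0,0,0.75],[-1,-1,-60,0,0,0,0.75],[-1,-1,-60,0,0,0,0.4],[-1,-1,-60,0,0,0,0.4],[-1,-1,-60,0,0,0,0.4],[-1,-1,-60,0,0,0,0.4],[-1,-1,-60,0,0,0,0.4]]], "grip_force": 40}}

```text
t: 14.3
ee_pos: [0.4584, -0.0095, -0.0003]
ee_rot: [0.0, 0.79, 0.613, 0.001]
force: [-1.9, -0.2, 5.7]
width: 0.0455
gripper_force: 40.0
```

Emit:
{"fn": "jog_arm", "kwargs": {"motion": [[[0,0,10,0,0,0,0.4],[0,0,40,0,0,0,0.4],[0,0,90,0,0,0,0.4],[0,0,120,0,0,0,0.4],[10,-60,120,0,0,0,0.4],[20,-120,120,0,0,0,0.4],[30,-180,120,0,0,0,0.4],[35,-240,120,0,0,0,0.4],[38,-285,120,0,0,0,0.4],[38,-285,120,0,0,0,0.4]]]}}

```text
t: 15.55
ee_pos: [0.4958, -0.2976, 0.1192]
ee_rot: [0.0, 0.791, 0.611, -0.0]
force: [-0.7, 1.3, -1.7]
width: 0.0452
gripper_force: 41.3
```

```bash
python3 - <<'E'
from so import *
from rig import read_state
cs=[d["scene"],d["top"]]
def pm(c,x,y,off,shape):
    P=np.vstack([np.c_[x+r*np.cos(a),y+r*np.sin(a),a*0+z] for r,z in((.016,.015),(.016,.066),(.009,.076))])
    q=((proj(c,P)-off+.5)*S-.5);o=np.zeros(shape,np.uint8);cv2.fillPoly(o,[cv2.convexHull(q.astype(np.float32)).round().astype(np.int32)],1);return o
D=[]
for c in cs:
    u,v=proj(c,[[.497,-.2937,.045]])[0].round().astype(int);r=16
    im=cv2.resize(c["image"][v-r:v+r,u-r:u+r],None,fx=S,fy=S,interpolation=cv2.INTER_CUBIC).astype(int)
    m=((im[...,0]-im[...,2])<30).astype(np.uint8);n,l,st,ce=cv2.connectedComponentsWithStats(m);k=1+st[1:,4].argmax()
    D.append((c,(u-r,v-r),(l==k).astype(np.uint8)));print(st[k],n)
def cost(p,sel): return sum((pm(c,*p,o,m.shape)!=m).sum() for c,o,m in [D[i] for i in sel])
for sel in([0],[1],[0,1]):
    p0=np.array([.497,-.2937]);r=minimize(cost,p0,args=(sel,),method="Nelder-Mead",options=dict(initial_simplex=np.vstack([p0,p0+[.005,0],p0+[0,.005]]),xatol=1e-5,fatol=2));print(sel,(r.x*1000).round(1),r.fun,sum(D[i][2].sum() for i in sel))
s=read_state();print(s["ee_pos"])
c=camera("scene");print("held",so(c,*s["ee_pos"][:2],.032,s["ee_pos"][2]+.0083))
E
```

```text
[   71    60   127   177 15769] 2
[  69   86  119   82 7797] 2
[0] [ 499.4 -294.8] 1219.0 15769
[1] [ 496.8 -293.3] 1677.0 7797
[0, 1] [ 498.5 -294.7] 2975.0 23566
[ 0.49578136 -0.29757232  0.11916357]
held (array([ 501.6, -296.7]), np.float64(0.239))
```

Emit:
{"fn": "jog_arm", "kwargs": {"motion": [[[2,0,0,0,0,0,0.4],[2,0,0,0,0,0,0.4],[2,0,-20,0,0,0,0.4],[2,0,-40,0,0,0,0.4],[2,0,-50,0,0,0,0.4],[2,0,-58,0,0,0,0.4],[2,0,-66,0,0,0,0.4],[2,0,-74,0,0,0,0.4],[2,0,-80,0,0,0,0.4],[2,0,-80,0,0,0,0.4]]]}}

```text
t: 16.85
ee_pos: [0.4976, -0.2944, 0.0383]
ee_rot: [-0.0, 0.79, 0.613, -0.0]
force: [0.4, -0.4, -0.9]
width: 0.045
gripper_force: 41.3
```

Emit:
{"fn": "jog_arm", "kwargs": {"motion": [[[0,0,-8,0,0,0,0.4],[0,0,-16,0,0,0,0.4],[0,0,-22,0,0,0,0.4],[0,0,-26,0,0,0,0.4],[0,0,-28,0,0,0,0.4],[0,0,-29,0,0,0,0.4],[0,0,-30,0,0,0,0.4],[0,0,-31,0,0,0,0.4],[0,0,-31,0,0,0,0.4],[0,0,-31,0,0,0,0.4]]]}}

```text
t: 18.1
ee_pos: [0.4979, -0.2945, 0.0079]
ee_rot: [0.0, 0.79, 0.613, -0.0]
force: [-1.0, 0.1, -0.9]
width: 0.0453
gripper_force: 41.3
```

Emit:
{"fn": "jog_arm", "kwargs": {"motion": [[[0,0,-1,0,0,0,0.4],[0,0,-2,0,0,0,0.4],[0,0,-2,0,0,0,0.6],[0,0,-2,0,0,0,0.75],[0,0,-2,0,0,0,0.75],[0,0,0,0,0,0,0.75],[0,0,20,0,0,0,0.75],[0,0,60,0,0,0,0.75],[0,0,110,0,0,0,0.75],[0,0,110,0,0,0,0.75]]]}}

```text
t: 19.35
ee_pos: [0.5, -0.2958, 0.1219]
ee_rot: [0.003, 0.79, 0.613, 0.001]
force: [-0.9, 0.3, -0.1]
width: 0.0642
gripper_force: 0.0
```

Emit:
{"fn": "jog_arm", "kwargs": {"motion": [[[20,50,0,0,0,0,0.65],[45,105,0,0,0,0,0.65],[70,160,0,0,0,0,0.65],[95,215,0,0,0,0,0.65],[120,265,0,0,0,0,0.65],[136,299,0,0,0,0,0.65],[136,299,-40,0,0,0,0.65],[136,299,-80,0,0,0,0.65],[136,299,-95,0,0,0,0.65],[136,299,-95,0,0,0,0.65]]]}}

```text
t: 20.6
ee_pos: [0.633, 0.0044, 0.0219]
ee_rot: [-0.001, 0.79, 0.613, -0.001]
force: [0.5, -0.0, 0.6]
width: 0.0554
gripper_force: 0.0
```

```bash
python3 - <<'E'
from so import *
from rig import read_state
s=read_state();print(s["ee_pos"],s["width"])
c=d["scene"]
for z in(.005,.01,.015,.02): # pic e: left inner pad, right inner pad
    e=np.array([.543,.0816]);w=np.array([-.43,.9])*.0322
    print(z,((proj(c,[[*(e-w),z],[*(e+w),z]])-[215,145]+.5)*7.5).round(0).tolist())
c=camera("scene")
print("tall on post",so(c,.498,-.2942,.032,.015))
print("others",so(c,.4682,-.0922,.02),so(d["scene"],.4682,-.0922,.02))
E
```

```text
[0.6330451  0.00439148 0.0219075 ] 0.055378083803836554
0.005 [[245.0, 479.0], [366.0, 388.0]]
0.01 [[245.0, 470.0], [366.0, 379.0]]
0.015 [[245.0, 461.0], [366.0, 370.0]]
0.02 [[245.0, 452.0], [367.0, 361.0]]
tall on post (array([ 502.4, -295.3]), np.float64(0.362))
others (array([466.5, -92.6]), np.float64(0.257)) (array([466.5, -92.5]), np.float64(0.264))
```

Emit:
{"fn": "jog_arm", "kwargs": {"motion": [[[1,0,-5,0,0,0,0.65],[1,0,-10,0,0,0,0.65],[1,0,-15,0,0,0,0.65],[1,0,-20,0,0,0,0.65],[1,0,-22,0,0,0,0.65],[1,0,-24,0,0,0,0.65],[1,0,-26,0,0,0,0.65],[1,0,-26,0,0,0,0.65],[1,0,-26,0,0,0,0.65],[1,0,-26,0,0,0,0.65]]]}}

```text
t: 21.9
ee_pos: [0.6349, 0.0045, -0.0031]
ee_rot: [0.0, 0.79, 0.613, 0.0]
force: [-0.1, -0.1, -0.4]
width: 0.0554
gripper_force: 0.0
```

Emit:
{"fn": "jog_arm", "kwargs": {"motion": [[[0,0,-1,0,0,0,0.65],[0,0,-1,0,0,0,0.4],[0,0,-1,0,0,0,0.4],[0,0,-1,0,0,0,0.4],[0,0,-1,0,0,0,0.4],[0,0,-1,0,0,0,0.4],[0,0,2,0,0,0,0.4],[0,0,8,0,0,0,0.4],[0,0,15,0,0,0,0.4],[0,0,15,0,0,0,0.4]]]}}

```text
t: 23.15
ee_pos: [0.6355, 0.0045, 0.0127]
ee_rot: [0.0, 0.79, 0.613, 0.001]
force: [0.4, 0.2, -1.6]
width: 0.0427
gripper_force: 40.6
```

```bash
python3 - <<'E'
from so import *
from rig import read_state
s=read_state();print(s["ee_pos"],s["gripper_force"])
c=camera("scene")
for z in(.008,.016,.022,.024,.026,.03): print(z,so(c,.6345,.0045,.010,z))
print("init",so(d["scene"],.6343,.0049,.010))
E
```

```text
[0.63545326 0.00453634 0.01267234] 40.58661734685302
0.008 (array([622.6,   8.2]), np.float64(0.17))
0.016 (array([628.6,   6.4]), np.float64(0.172))
0.022 (array([633. ,   4.8]), np.float64(0.175))
0.024 (array([634.5,   4.3]), np.float64(0.175))
0.026 (array([636. ,   3.8]), np.float64(0.178))
0.03 (array([639.,   3.]), np.float64(0.184))
init (array([635.2,   4.1]), np.float64(0.039))
```

Emit:
{"fn": "jog_arm", "kwargs": {"motion": [[[0,0,30,0,0,0,0.4],[0,0,70,0,0,0,0.4],[0,0,110,0,0,0,0.4],[-20,-45,110,0,0,0,0.4],[-45,-98,110,0,0,0,0.4],[-70,-152,110,0,0,0,0.4],[-95,-206,110,0,0,0,0.4],[-120,-260,110,0,0,0,0.4],[-137,-299,110,0,0,0,0.4],[-137,-299,110,0,0,0,0.4]]]}}

```text
t: 24.45
ee_pos: [0.4964, -0.297, 0.1216]
ee_rot: [-0.0, 0.791, 0.611, -0.0]
force: [0.0, -0.4, 0.3]
width: 0.0429
gripper_force: 40.8
```

```bash
python3 - <<'E'
from rig import camera,read_state
import cv2,numpy as np
s=read_state();print(s["ee_pos"],s["force"],s["width"],s["gripper_force"])
c=camera("scene")["image"][165:245,80:160]
cv2.imwrite("pics/g.png",cv2.resize(c,(600,600),interpolation=cv2.INTER_CUBIC)[:,:,::-1])
E
```

```text
[ 0.49641206 -0.29701602  0.1216171 ] [ 0.03208251 -0.39839418  0.28821573] 0.04288829117809899 40.78185461461544
```

View pics/g.png

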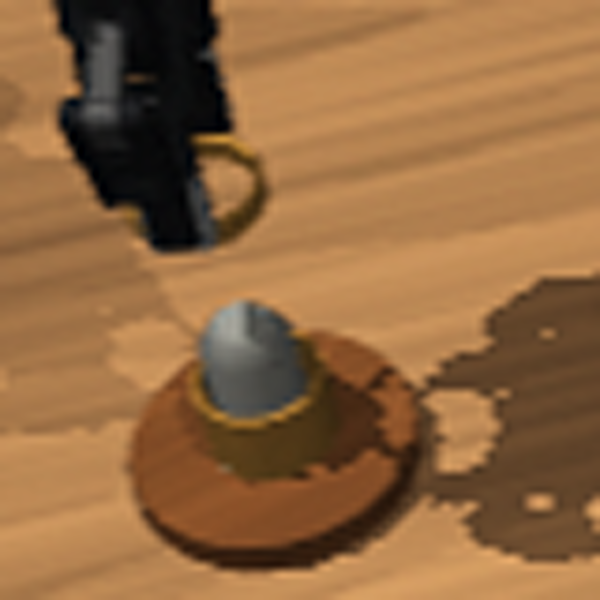

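The tall band is home on the base and the short band is held level above the post. I lower it.

Emit:
{"fn": "jog_arm", "kwargs": {"motion": [[[0,0,0,0,0,0,0.4],[0,0,0,0,0,0,0.4],[0,0,-25,0,0,0,0.4],[0,0,-42,0,0,0,0.4],[0,0,-50,0,0,0,0.4],[0,0,-57,0,0,0,0.4],[0,0,-64,0,0,0,0.4],[0,0,-71,0,0,0,0.4],[0,0,-78,0,0,0,0.4],[0,0,-78,0,0,0,0.4]]]}}

```text
t: 25.75
ee_pos: [0.4975, -0.2943, 0.0433]
ee_rot: [-0.0, 0.79, 0.613, -0.0]
force: [0.6, -0.1, -0.5]
width: 0.0428
gripper_force: 40.8
```

Emit:
{"fn": "jog_arm", "kwargs": {"motion": [[[0,0,-2,0,0,0,0.4],[0,0,-4,0,0,0,0.4],[0,0,-5,0,0,0,0.4],[0,0,-6,0,0,0,0.4],[0,0,-7,0,0,0,0.4],[0,0,-7,0,0,0,0.4],[0,0,-7,0,0,0,0.4],[0,0,-7,0,0,0,0.4],[0,0,-7,0,0,0,0.4],[0,0,-7,0,0,0,0.4]]]}}

```text
t: 27.0
ee_pos: [0.4978, -0.2945, 0.0368]
ee_rot: [-0.0, 0.79, 0.613, -0.0]
force: [-0.0, -0.3, 0.0]
width: 0.0427
gripper_force: 40.8
```

Emit:
{"fn": "jog_arm", "kwargs": {"motion": [[[0,0,-1,0,0,0,0.4],[0,0,-1,0,0,0,0.4],[0,0,-1,0,0,0,0.6],[0,0,-1,0,0,0,0.75],[0,0,-1,0,0,0,0.75],[0,0,-1,0,0,0,0.75],[0,0,15,0,0,0,0.75],[0,0,60,0,0,0,0.75],[0,0,110,0,0,0,0.75],[0,0,160,0,0,0,0.75]]]}}

```text
t: 28.25
ee_pos: [0.4977, -0.2944, 0.1997]
ee_rot: [0.0, 0.79, 0.613, 0.0]
force: [0.9, 0.1, -0.2]
width: 0.0638
gripper_force: 0.0
```

Emit:
{"fn": "jog_arm", "kwargs": {"motion": [[[-50,-30,0,0,0,0,0.75],[-100,-60,0,0,0,0,0.75],[-150,-90,0,0,0,0,0.75],[-200,-120,0,0,0,0,0.75],[-200,-120,0,0,0,0,0.75],[-200,-120,0,0,0,0,0.75],[-200,-120,0,0,0,0,0.75],[-200,-120,0,0,0,0,0.75],[-200,-120,0,0,0,0,0.75],[-200,-120,0,0,0,0,0.75]]]}}

```text
t: 29.5
ee_pos: [0.2982, -0.4142, 0.1967]
ee_rot: [-0.0, 0.79, 0.613, -0.0]
force: [0.7, 0.7, 0.1]
width: 0.0642
gripper_force: 0.0
```

```bash
python3 - <<'E'
from so import *
c=camera("scene");t=camera("top")
for n,x,y in(("s1",.4682,-.0922),("s2",.557,-.0908),("s3",.6404,-.0793),("s4",.6287,.097)): print(n,so(c,x,y,.02),so(d["scene"],x,y,.02))
# stack: brass fraction along camera-facing outer wall on the post
for zz in(.02,.03,.04,.046,.05,.054,.06,.07):
    th=np.radians(np.arange(-40,41,20)+3)
    q=proj(c,np.c_[.498+.023*np.cos(th),-.2942+.023*np.sin(th),th*0+zz]).astype(np.float32);s=cv2.remap(c["image"],q[:,:1],q[:,1:],cv2.INTER_LINEAR)[:,0];print(zz,s.tolist())
df=cv2.absdiff(c["image"],d["scene"]["image"]).max(2);print("old places brass:",[so(c,x,y,h)[1] if 0 else None for x,y,h in()])
q=proj(t,[[.498,-.2942,.057]])[0];print(q)
E
```

```text
s1 (array([466.5, -92.5]), np.float64(0.264)) (array([466.5, -92.5]), np.float64(0.264))
s2 (array([557.5, -91.1]), np.float64(0.031)) (array([557.7, -90.9]), np.float64(0.031))
s3 (array([640.8, -79.7]), np.float64(0.027)) (array([640.6, -79.6]), np.float64(0.027))
s4 (array([628.7,  96.8]), np.float64(0.026)) (array([628.7,  97. ]), np.float64(0.027))
0.02 [[88, 60, 25], [77, 54, 22], [75, 52, 21], [71, 50, 21], [64, 44, 18]]
0.03 [[84, 58, 24], [78, 54, 21], [76, 53, 21], [73, 51, 22], [65, 44, 19]]
0.04 [[86, 60, 24], [83, 57, 23], [77, 53, 22], [73, 50, 20], [67, 46, 19]]
0.046 [[114, 80, 34], [83, 57, 23], [78, 54, 22], [78, 55, 22], [75, 52, 22]]
0.05 [[93, 65, 27], [81, 57, 24], [79, 55, 22], [80, 56, 23], [84, 58, 24]]
0.054 [[87, 59, 24], [74, 51, 20], [84, 58, 23], [82, 57, 23], [74, 51, 21]]
0.06 [[140, 107, 58], [150, 114, 60], [117, 91, 55], [131, 98, 50], [129, 92, 43]]
0.07 [[81, 80, 78], [81, 81, 76], [70, 70, 65], [58, 58, 55], [64, 51, 33]]
old places brass: []
[375.2471333  207.18684379]
```

The brass wall is continuous from the base up to about z = 0.058, with a level rim, and the sound bands have not moved. I hand in.

```bash
python3 -c "
from rig import arm
print(arm.finish_job())"
```

```text
the job is handed in; nothing more can be done
None
```

The job is handed in at about 30 s: the split band is in the scrap tray, and the tall band is home on the post's base with the short band seated on it. The four sound bands did not move in the final camera check; I did not re-measure the other items.

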